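# Prop the reference board, then hold the reading lens in focus over the test cassette

## Task

Take the reference board out of its rack and lean it back against the side of the kit carton that faces the robot, standing on its lower edge on the table, square to the carton, about in the middle, and let go of it. Then pick up the reading lens by its handle and hold it level and still, centred over the window of the test cassette, with the lens at the height of the pointer on the gauge post. Finish while still holding the lens there, with nothing else carrying it; do not shift the pointer, and leave the bottle, jar, timer, cup and pen where they are.

Things in the scene. Friction and masses are not known exactly. Their poses are not given: they have to be found in the camera images.
- board_center (a point): centre of the reference board: loose rigid white board, 8 mm thick (its x), 110 mm wide (its y), 150 mm tall (its z, up when standing), 0.16 kg or so, grey patches and dark bars printed on both faces; this point is half-way through all three. It starts standing upright in the slot of the rack and leaves it straight up.
- rack: grey card rack fixed to the table, 50 (x) x 100 (y) x 50 mm tall; slot 12 mm wide along its y, slot floor 6 mm above the table. Origin: centre of its underside. It stands at the left or the right of the work area.
- carton: brown kit carton with a paper label, fixed, 80 (x) x 100 (y) x 75 mm tall; origin at the centre of its underside. Its -x face looks towards the robot; the board is to lean against that face's top edge.
- stand: grey reading stand, fixed: base plate 190 (x, from -70 to +120 mm) x 90 (y) x 8 mm thick with a white test cassette clipped on it (72 x 24 mm, top 14 mm above the table). Origin on the table, right under the cassette's window. A steel gauge post, 10 mm diameter, 170 mm tall, stands on it 95 mm from the window along +x, away from the robot.
- window (a point): centre of the test cassette's window (20 x 6 mm pale strip with two thin lines, in the middle of the white cassette), on the cassette's top face, 14 mm above the table.
- focus_mark (a point): tip of the black pointer on the gauge post, half-way up its 4 mm thickness: the focal height. The pointer reaches from its 22 mm wide collar on the post towards the cassette; its tip is 58 mm from the window horizontally. Set 100 to 150 mm above the table, held by friction.
- loupe_grip (a point): grip point of the reading lens (loose, 0.12 kg or so, 14 mm thick throughout): in its straight black handle, half-way up. Handle 18 mm wide (y), 14 mm high (z), running along x from 72 mm behind this point to 36 mm ahead of it; the lens is ahead (+x), the handle starts out pointing roughly towards the robot. The balance point is about 19 mm ahead of this point.
- loupe_lens (a point): centre of the round glass in its steel ring (ring 76 mm outside diameter, 14 mm thick), 75 mm ahead of loupe_grip along the lens's x, half-way through the thickness; z is the lens axis, up.
- rest: grey rest on which the reading lens lies, fixed: base plate 6 mm thick, 175 (x, from -68 to +108 mm) x 70 mm, two cross blocks with tops 36 mm above the table: one from 41 to 65 mm ahead of the origin, one from 46 to 64 mm behind it. Between them the handle is free, its centre 43 mm above the table. Origin on the table under loupe_grip as the lens lies. It stands on the other side from the rack.
- dropper: bystander, to be left alone: capped white-labelled dropper bottle, 32 mm diameter, 70 mm tall. Origin: centre of its underside.
- jar: bystander, to be left alone: lidded jar, 48 mm diameter, 55 mm tall. Origin: centre of its underside.
- timer: bystander, to be left alone: white bench timer, 30 x 60 x 55 mm (tall), standing. Origin: centre of its underside.
- swab_cup: bystander, to be left alone: white open cup, 60 mm across, 70 mm tall. Origin: centre of its underside.
- pen: bystander, to be left alone: blue pen lying along its x, 130 mm long, 12 mm thick. Origin: middle of its underside as it first lies.
Mind the look-alikes: they are no part of the job. Leave any turquoise look-alike of the carton alone. There is more than one size of the part that bears loupe_grip; the job needs the larger.

How it is judged:
On the way, in this order (a step that is already met when the one before it is completed fails the run):
1. the board leans against the robot-facing side of the carton, let go (angle between board_center's own z axis and vertical between 0.1 and 0.8 rad and angle between the y axis of board_center and the y axis of carton, either way round below 0.26 rad and x of board_center in the frame of carton between -0.11 and -0.035 m and y of board_center in the frame of carton between -0.04 and 0.04 m and height (world z) of board_center between 0.048 and 0.082 m and contact force between board and carton above 0.03 N and contact force between board and the fingers below 0.01 N and linear speed of board below 0.02 m/s), for 0.3 s.
2. the lens is in focus: held level over the window at the pointer's height (z of loupe_lens in the frame of focus_mark between -0.008 and 0.008 m and horizontal distance between loupe_lens and window below 0.015 m and angle between loupe_lens's own z axis and vertical below 0.14 rad and contact force between loupe and the fingers above 1 N and linear speed of loupe below 0.02 m/s and contact force between loupe and stand below 0.01 N and contact force between loupe and carton below 0.01 N and contact force between loupe and board below 0.01 N and contact force between loupe and rest below 0.01 N), for 0.2 s.
At the end, for the whole second after the job is handed in: Board leans back 6-45 deg on the carton's robot side, touching it, square within 15 deg, within 40 mm of its middle, on the table, released, at rest. Lens gripped, still, clear of all else, level within 8 deg, within 15 mm of the window's centre in plan and 8 mm of the pointer's height (all of step 1 and all of step 2); the arm keeps its last pose, push and grip.
It fails at once if the pointer was shifted (distance of focus_mark from where it was at the start of the episode above 0.006 m).
It fails at once if the bottle, jar, timer, cup or pen was disturbed (distance of any of dropper, jar, timer, swab_cup, pen from where it was at the start of the episode above 0.03 m).
It also fails if it takes over 54 s, if anything falls off the work surface, if the arm or the gripper's body presses on something with over 40 N, if the wrist force passes 120 N, or if a joint passes its speed limit or range.

## Robot

A 7-joint arm with a two-finger parallel gripper is mounted at the origin on the work surface. World frame = base frame: x ahead of the robot, y to its left, z up, the work surface at z = 0. Lengths are in m, angles in rad, forces in N, time in s.
With the tool pointing down it reaches from about 0.4 to 0.875 m from the base axis. Payload 19.3 kg.
Tool frame: the origin (TCP) lies between the finger pads; the fingertips stand bot.tcp_to_tips ahead of it and the grasp point (between the pads) lies 3 mm ahead of it (bot.tcp_to_tips is the distance from the TCP to the fingertips, in m); x points along the fingers, y is the direction in which the jaws open and shut, and the axes are right-handed (so a half turn about x gives the same grasp; the last joint's range is limited). The gripper opens to 85 mm and grips with 20 to 120 N. Pads are 22 mm wide; open, the fingers measure 114 mm over their backs; the gripper's body (76 mm by 85 mm) begins 54 mm behind the grasp point. The pads swing forward as they close: fully open they stand 13 mm farther back than shut.
Start: joints at [1.104, 0.521, -0.036, 1.599, 0.021, 1.021, -0.113], TCP at [0.242, -0.576, 0.253] pointing down, gripper open.
Joint ranges: [-2.91, 2.91], [-0.3, 2.13], [-1.5, 1.42], [0.17, 2.43], [-1.26, 4.41], [0.16, 1.93], [-2.52, 2.52]. Speed limits (rad/s): [1.89, 1.89, 2.39, 2.39, 3.01, 3.01, 3.01].

## Interface

Orientations are given as [roll, pitch, yaw] about the fixed x, y, z axes, in that order (R = Rz(yaw) Ry(pitch) Rx(roll)).
In Python, from workcell import bot, eyes gives the robot as it stands. The module is installed in compiled form; this text tells all that it offers.
- The arm moves only by the tool step_arm, never from a script. Its argument "targets" is a list that holds one entry, the list of rows, each a list of 7 numbers: the shift along the tool's x, y, z in cm, then the turn, a rotation vector about the tool's x, y, z in rad, then the opening, from 0 (shut) to 1 (fully open). A call has 1 to 10 rows; each row is the pose to reach, as a shift and turn from the pose measured when the call began, along the tool's axes at that moment; what a row does not reach only later rows make up. A row lasts 1/10 s, in which the tool goes at most 50 mm and 8.59 degrees, less where a joint would pass 70% of its speed; a pose out of reach is approached as far as the arm can. A call with a gripper value outside its range is refused whole. The fingers move at their own pace and stop on an object; "grip_force" is the grip in N (left out, the last holds). Time passes only in rows, so rows that repeat a pose let the fingers close. It gives the time, the measured TCP pose, the force and the opening at its end, in the units of the state.
- bot.observe(): the state, without advancing time (a new reading comes with each control period).
- eyes.grab_frame(name): name is "scene" or "top"; returns the picture (480x640x3 uint8, red, green, blue); there is no depth.
- eyes.get_calibration(name): a dict with "fx", "fy", "cx", "cy" (pixels), "camera_from_world" (4x4, takes a point from world to camera coordinates). Camera axes: x right, y down, z forward; pixel columns grow to the right and rows downward; lengths in m; the calibration is good to about 2 mm. A picture is of the moment at which its call begins. get_calibration takes no time and is no camera call.
- bot.job_done(): hands the job in, once; it reports no verdict.
The state is a dict: "clock": time; "qpos": joint angles; "qd": joint speeds; "joint_efforts": joint torques, N m; "position": TCP position; "tool_rot": TCP orientation; "force": force on the tool from outside, world axes, zero at the start; "moment": the same for the moment, N m; "grip_width": finger opening in m.
Only numpy, scipy, OpenCV 4.12 (cv2) and the standard library are available. Lean on these libraries where they do the work, as an engineer would, in place of code of your own. Each camera call takes 0.05 s, during which the arm holds its last target.

## Working session

There is one attempt and no reset: what is moved stays moved. The work goes in short steps, Python scripts to look and compute and a tool call to move; the robot and the scene stay as the last step left them, time stands still between calls to the robot, and variables do not carry over. Pictures are saved under pics/ and viewed, and the job is handed in when it is done.

Besides the shell and the picture viewer there is one more tool, called after "Call:" in YAML: its name, and indented under it one key for each argument. step_arm: Moves the arm, as the interface text tells. Its arguments: {"type":"object","properties":{"targets":{"type":"array","items":{"type":"array","items":{"type":"array","items":{"type":"number"}}}},"grip_force":{"type":"number"}},"required":["targets"]}

```bash
mkdir -p pics
python3 - <<'E'
from workcell import bot, eyes
import cv2, numpy as np
np.set_printoptions(precision=4,suppress=True)
s=bot.observe(); print(s, bot.tcp_to_tips)
for n in ["scene","top"]:
    im=eyes.grab_frame(n); cv2.imwrite(f"pics/{n}0.png",im[:,:,::-1]); print(n,eyes.get_calibration(n))
E
```

```text
{'clock': 0.0, 'qpos': array([ 1.1038,  0.522 , -0.0363,  1.6   ,  0.0211,  1.0211, -0.1128]), 'qd': array([-0.0001,  0.0002,  0.0016, -0.0004, -0.0008, -0.0015,  0.0019]), 'joint_efforts': array([ -0.0012, -92.7133,   1.9793, -36.9944,   0.0179,   0.0081,
         0.    ]), 'position': array([ 0.2414, -0.5762,  0.2527]), 'tool_rot': array([-1.5204,  1.5697,  2.0179]), 'force': array([-0.0303, -0.5953, -0.0222]), 'moment': array([ 0.005 ,  0.032 , -0.0382]), 'grip_width': 0.0855707096271127} 0.022
scene {'fx': 486.36169236777454, 'fy': 486.36169236777454, 'cx': 323.68224955187037, 'cy': 235.7023026551369, 'camera_from_world': array([[-0.8813,  0.4719,  0.0245,  0.4559],
       [ 0.2386,  0.4891, -0.839 , -0.0337],
       [-0.4079, -0.7335, -0.5436,  1.3618],
       [ 0.    ,  0.    ,  0.    ,  1.    ]])}
top {'fx': 484.7485103051329, 'fy': 484.7485103051329, 'cx': 323.6571245291293, 'cy': 238.86345891947306, 'camera_from_world': array([[-0.0191, -0.9998, -0.0111, -0.0086],
       [-0.9941,  0.0202, -0.1062,  0.5123],
       [ 0.1064,  0.009 , -0.9943,  1.1539],
       [ 0.    ,  0.    ,  0.    ,  1.    ]])}
```

View pics/scene0.png

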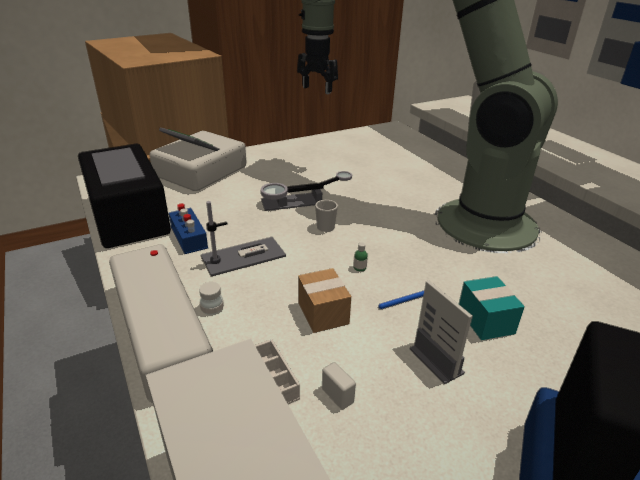

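View pics/top0.png

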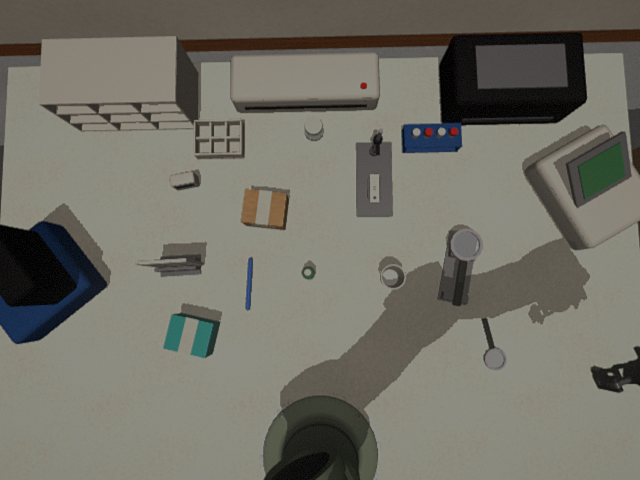

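Both views show the scene clearly. In the top view, the board and rack are near (175,262), the carton (265,208), stand (375,180) and large lens on its rest (462,262). The small lens is at (490,345) and the turquoise decoy at (190,335). Next I'll enlarge these areas.

Run:
```python
import cv2
t=cv2.imread("pics/top0.png"); s=cv2.imread("pics/scene0.png")
def c(im,x,y,w,h,f,n): cv2.imwrite(f"pics/{n}.png",cv2.resize(cv2.convertScaleAbs(im[y:y+h,x:x+w],alpha=1.5,beta=10),None,fx=f,fy=f,interpolation=cv2.INTER_CUBIC))
c(t,125,170,180,130,4,"c1"); c(t,340,110,160,120,5,"c2"); c(t,420,215,100,100,6,"c3"); c(s,400,270,90,120,5,"c4"); c(s,190,170,170,110,4.5,"c5"); c(s,290,260,80,80,6,"c6")
```

```text
(no output)
```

View pics/c1.png

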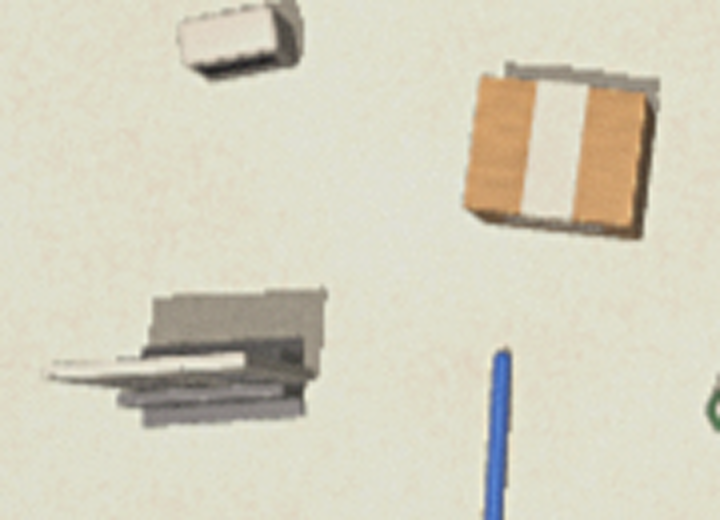

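View pics/c2.png

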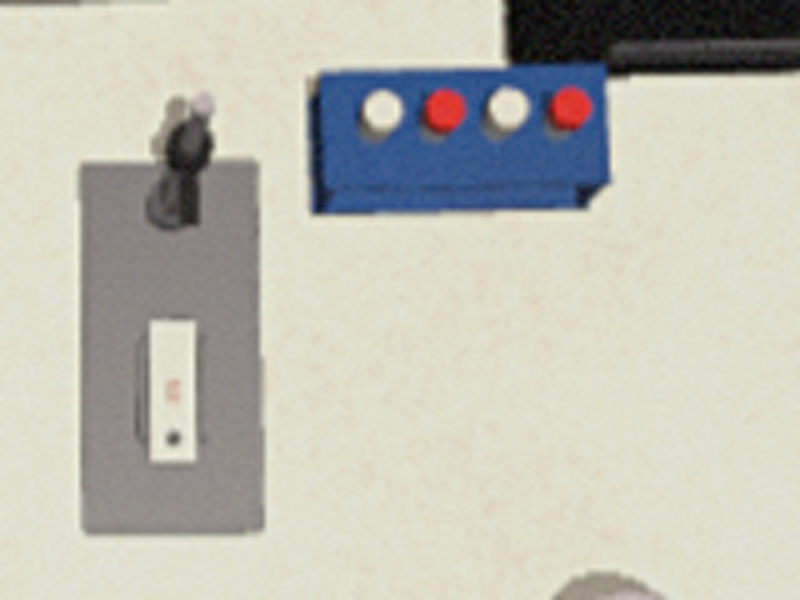

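View pics/c3.png

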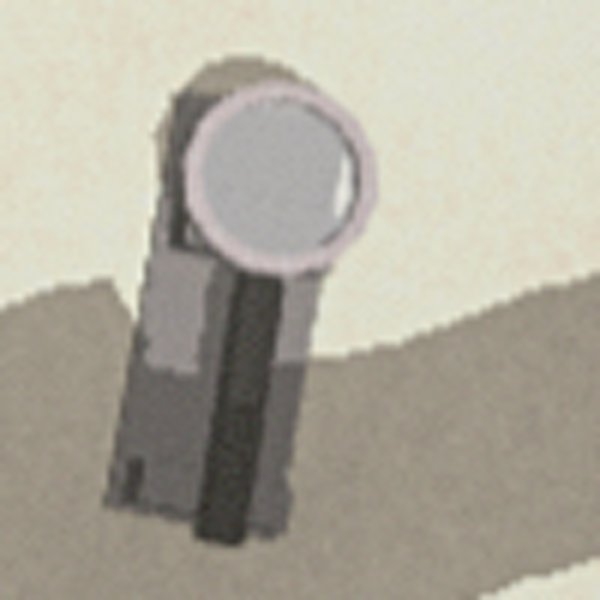

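View pics/c4.png

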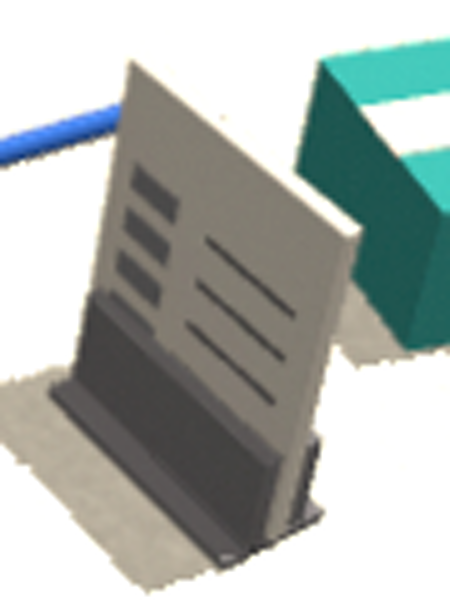

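View pics/c5.png

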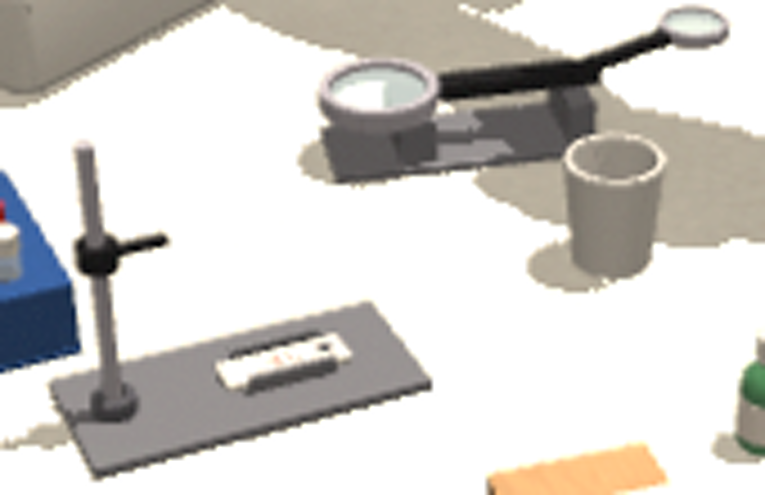

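View pics/c6.png

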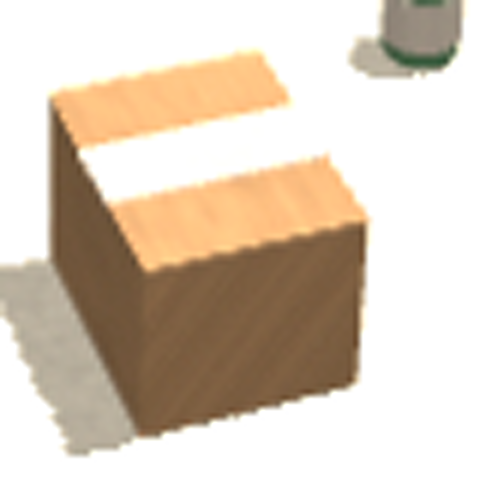

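```bash
cat > h.py <<'E'
import numpy as np, cv2
from scipy.optimize import least_squares
from workcell import bot, eyes
np.set_printoptions(precision=4,suppress=True)
C={n:eyes.get_calibration(n) for n in("scene","top")}
def proj(n,P):
    c=C[n];P=np.atleast_2d(P);q=(c["camera_from_world"]@np.c_[P,np.ones(len(P))].T)[:3]
    return np.c_[c["fx"]*q[0]/q[2]+c["cx"],c["fy"]*q[1]/q[2]+c["cy"]]
def tf(p,L):
    x,y,a=p[:3];L=np.atleast_2d(L)*1e-3
    return np.c_[x+np.cos(a)*L[:,0]-np.sin(a)*L[:,1],y+np.sin(a)*L[:,0]+np.cos(a)*L[:,1],L[:,2]]
def fit(obs,p0):
    # obs: (cam, local mm xyz, px)
    f=lambda p:np.concatenate([(proj(n,tf(p,l))[0]-u) for n,l,u in obs])
    r=least_squares(f,p0,loss="soft_l1");return r.x,r.fun.reshape(-1,2)
E
cat > f.py <<'E'
from h import *
T=lambda ox,oy,f:(lambda x,y:np.array([ox+(x+.5)/f-.5,oy+(y+.5)/f-.5]))
c1=T(125,170,4);c2=T(340,110,5);c3=T(420,215,6);c4=T(400,270,5);c5=T(190,170,4.5);c6=T(290,260,6)
def go(name,obs,p0):
    p,r=fit(obs,p0);print(name,p,"deg",np.degrees(p[2]));print(r.T);return p
# top: image up=+x, left=+y
go("carton",[("top",(40,50,75),c1(482,74)),("top",(40,-50,75),c1(647,94)),("top",(-40,-50,75),c1(633,222)),("top",(-40,50,75),c1(466,208)),
 ("scene",(40,50,75),c6(148,270)),("scene",(-40,50,75),c6(367,220)),("scene",(40,-50,75),c6(50,95)),("scene",(40,50,0),c6(140,435)),("scene",(-40,50,0),c6(355,385))],(.55,.1,0))
st=go("stand",[("top",(120,45,8),c2(80,162)),("top",(120,-45,8),c2(258,162)),("top",(-70,-45,8),c2(264,530)),("top",(-70,45,8),c2(83,532)),("top",(0,0,14),c2(173,390)),
 ("scene",(120,-45,8),c5(52,382)),("scene",(-70,-45,8),c5(372,304)),("scene",(-70,45,8),c5(431,380)),("scene",(120,45,8),c5(97,470)),("scene",(0,0,14),c5(284,358)),("scene",(95,0,170),c5(85,145)),("top",(95,0,170),c2(203,100))],(.6,-.1,0))
for z in(100,110,120,130,140,150): print(z,proj("scene",tf(st,(58,0,z)))-c5(166,240),proj("top",tf(st,(58,0,z+2)))-c2(190,224),proj("scene",tf(st,(95,0,z)))-c5(97,257))
go("loupe",[("top",(75,0,50),c3(281,178)),("top",(-72,9,50),c3(195,537)),("top",(-72,-9,50),c3(243,545)),("scene",(75,0,50),c5(379,92))],(.4,-.3,0))
go("rack",[("top",(-25,50,0),c1(143,425)),("top",(-25,-50,0),c1(305,413)),("scene",(25,50,0),c4(222,570)),("scene",(25,-50,0),c4(50,390)),("scene",(-25,50,0),c4(322,517))],(.4,.3,0))
b=go("board",[("scene",(4,-55,156),c4(130,62)),("scene",(4,55,156),c4(350,240)),("scene",(-4,55,156),c4(360,230)),("top",(4,55,156),c1(45,362)),("top",(-4,55,156),c1(45,378)),("top",(4,-55,156),c1(243,352)),("top",(-4,-55,156),c1(243,366))],(.4,.3,0))
E
python3 f.py
```

```text
carton [ 0.5845  0.1201 -0.1246] deg -7.138759600974579
[[-0.0824  0.5889  0.2301 -0.2411 -0.9151  0.3538 -0.8825 -0.0623  0.359 ]
 [ 0.4627 -0.2553  1.1269  0.2487  0.3835 -0.1481 -0.2644  1.1188  0.2434]]
stand [ 0.6381 -0.1468 -0.017 ] deg -0.9724675354868296
[[-0.0339  0.0088  0.1063  0.0656  0.0293 -1.1849 -0.0443  0.6624 -0.7263
  -0.0518 -0.2244  0.0545]
 [-0.072  -0.2674  0.529   0.2677  0.4064 -0.2517 -0.825   0.3193  0.4926
   0.6756  0.4881  0.7566]]
100 [[0.5455 2.5043]] [[-0.1894  1.0584]] [[0.2922 2.3002]]
110 [[ 0.185  -1.1674]] [[ 0.2416 -0.1469]] [[-0.1492 -1.4023]]
120 [[-0.1789 -4.8747]] [[ 0.6804 -1.3739]] [[-0.595  -5.1412]]
130 [[-0.5464 -8.6181]] [[ 1.1272 -2.6231]] [[-1.0451 -8.9171]]
140 [[ -0.9175 -12.3982]] [[ 1.5822 -3.8953]] [[ -1.4998 -12.7304]]
150 [[ -1.2923 -16.2155]] [[ 2.0455 -5.1909]] [[ -1.9589 -16.5817]]
loupe [ 0.4174 -0.3418 -0.2123] deg -12.164050022034685
[[-0.2441  0.1585 -0.2531 -0.3415]
 [-0.404   0.1936  0.3474 -0.8476]]
rack [0.4543 0.3367 0.0288] deg 1.6498585784527529
[[ 1.0186  0.7081 -0.42   -0.3992  0.065 ]
 [ 1.1478  2.1984  0.7415  0.9573  1.024 ]]
board [0.4571 0.3348 0.0397] deg 2.271857356683895
[[-0.7571 -1.1222  0.4054 -0.8016 -0.7379  0.2673  0.372 ]
 [-0.6268  0.1538  0.5564  0.5641  0.2467  0.0503  0.2323]]
```

```bash
cat >> h.py <<'E'
from scipy.spatial.transform import Rotation as Ro
def cur():
    s=bot.observe();return np.array(s["position"]),Ro.from_euler("xyz",s["tool_rot"]),s
def down(psi,tilt=0,axis=(0,1,0)):
    c,s=np.cos(psi),np.sin(psi)
    R=Ro.from_matrix(np.array([[0,0,-1],[c,s,0],[s,-c,0]]).T)
    return Ro.from_rotvec(tilt*np.array(axis))*R
def row(p,R,base=None):
    p0,R0,_=cur() if base is None else base
    d=R0.inv().apply(np.asarray(p)-p0)*100; rv=(R0.inv()*R).as_rotvec()
    return np.r_[d,rv].round(3).tolist()
def stat():
    p,R,s=cur();print("t",s["clock"],"p",p,"w",round(s["grip_width"],4),"F",s["force"]);print("R cols",R.as_matrix().ravel());print("q",s["qpos"])
E
python3 - <<'E'
from h import *
stat()
p,R,s=cur();y=R.as_matrix()[:,1];print("psi",np.arctan2(y[1],y[0]))
b=(.4571,.3348)
a=.036
for w in [((.42,-.42,.28),),((.52,-.15,.28),),((.54,.12,.28),),((.457,.335,.26),)]:
  for ps in(a,a+np.pi): print(w,ps,row(w[0],down(ps)))
E
```

```text
t 0.1 p [ 0.2414 -0.5762  0.2528] w 0.0856 F [ 0.6845 -0.6817  0.2356]
R cols [-0.0005  0.3864 -0.9223  0.0009 -0.9223 -0.3864 -1.     -0.001   0.0001]
q [ 1.1039  0.5219 -0.0363  1.5999  0.0212  1.0211 -0.1128]
psi -1.174097502900782
((0.42, -0.42, 0.28),) 0.036 [-2.714, -7.509, -22.512, -1.21, -0.001, 0.001]
((0.42, -0.42, 0.28),) 3.177592653589793 [-2.714, -7.509, -22.512, 1.931, 0.001, 0.001]
((0.52, -0.15, 0.28),) 0.036 [-2.694, -28.549, -42.167, -1.21, -0.001, 0.001]
((0.52, -0.15, 0.28),) 3.177592653589793 [-2.694, -28.549, -42.167, 1.931, 0.001, 0.001]
((0.54, 0.12, 0.28),) 0.036 [-2.671, -52.679, -54.444, -1.21, -0.001, 0.001]
((0.54, 0.12, 0.28),) 3.177592653589793 [-2.671, -52.679, -54.444, 1.931, 0.001, 0.001]
((0.457, 0.335, 0.26),) 0.036 [-0.648, -75.715, -55.096, -1.21, -0.001, 0.001]
((0.457, 0.335, 0.26),) 3.177592653589793 [-0.648, -75.715, -55.096, 1.931, 0.001, 0.001]
```

Call:
step_arm:
  targets:
    - [[-1.4,-4,-11,-0.15,0,0,1],[-2.7,-7.5,-22.5,-0.3,0,0,1],[-2.7,-14,-29,-0.45,0,0,1],[-2.7,-21,-36,-0.6,0,0,1],[-2.7,-28.5,-42,-0.75,0,0,1],[-2.7,-35,-46,-0.9,0,0,1],[-2.7,-44,-50,-1.05,0,0,1],[-2.7,-52.7,-54.4,-1.21,0,0,1],[-2.7,-58,-54.5,-1.21,0,0,1],[-2,-66,-55,-1.21,0,0,1]]
  grip_force: 40

```text
clock: 1.1
position: [0.4582, -0.1421, 0.2751]
tool_rot: [-2.918, 1.57, 1.831]
force: [2.9, 0.1, 0.2]
grip_width: 0.0853
```

Run:
```python
from h import *
stat()
print(row((.4571,.3348,.22),down(.036)),row((.4571,.3348,.134),down(.036)))
```

```text
t 1.1 p [ 0.4582 -0.1421  0.2751] w 0.0853 F [2.9353 0.1181 0.176 ]
R cols [-0.0003  0.9993  0.0366  0.001   0.0366 -0.9993 -1.     -0.0002 -0.001 ]
q [ 0.5689  0.2936 -0.479   1.926   0.1623  0.9601  0.0505]
[5.561, 1.64, -47.652, 0.001, -0.001, 0.0] [14.161, 1.642, -47.643, 0.001, -0.001, 0.0]
```

Call:
step_arm:
  targets:
    - [[0,3,-10,0,0,0,1],[0,4,-20,0,0,0,1],[0,4,-30,0,0,0,1],[0,3,-40,0,0,0,1],[0,1.6,-47.7,0,0,0,1],[0,1.6,-47.7,0,0,0,1],[0,1.6,-47.7,0,0,0,1],[2,1.6,-47.7,0,0,0,1],[5.5,1.6,-47.7,0,0,0,1],[5.5,1.6,-47.7,0,0,0,1]]

```text
clock: 2.1
position: [0.4561, 0.3374, 0.2197]
tool_rot: [3.12, 1.569, 1.586]
force: [1.3, -0.7, 0.5]
grip_width: 0.0853
```

Run:
```python
from h import *
stat()
print(row((.4571,.3348,.22),down(.036)),row((.4571,.3348,.134),down(.036)))
for n in ["scene","top"]:
    im=eyes.grab_frame(n)[:,:,::-1]; cv2.imwrite(f"pics/{n}1.png",im)
    x,y,w,h=(380,200,130,200) if n=="scene" else (100,180,160,130)
    cv2.imwrite(f"pics/{n}1c.png",cv2.resize(cv2.convertScaleAbs(im[y:y+h,x:x+w],alpha=1.5),None,fx=3,fy=3,interpolation=cv2.INTER_CUBIC))
```

```text
t 2.1 p [0.4561 0.3374 0.2197] w 0.0853 F [ 1.3248 -0.7343  0.4875]
R cols [-0.      0.9993  0.0371  0.0013  0.0371 -0.9993 -1.      0.     -0.0013]
q [-0.3149  0.5253 -0.5965  1.768   0.3511  0.9554 -1.017 ]
[-0.031, 0.091, 0.265, 0.001, -0.001, -0.0] [8.569, 0.091, 0.277, 0.001, -0.001, -0.0]
```

View pics/scene1c.png

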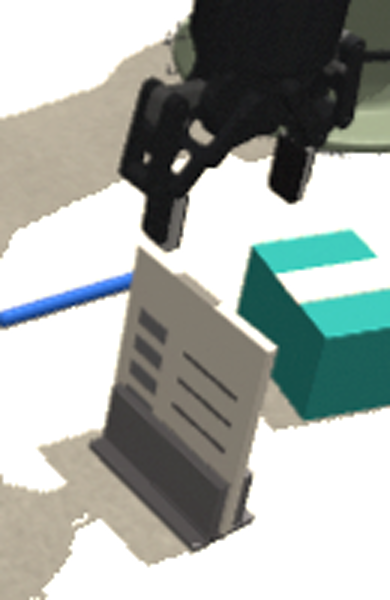

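View pics/top1c.png

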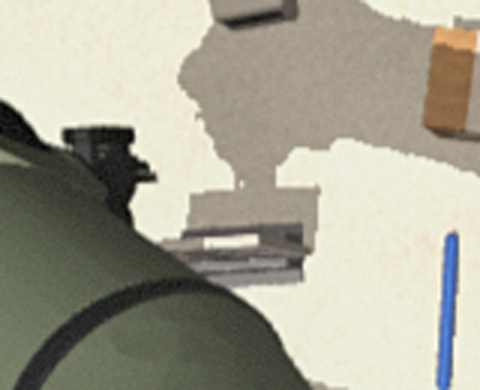

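The gripper straddles the board as intended, so I'll descend and close.

Call:
step_arm:
  targets:
    - [[3,0.1,0.2,0,0,0,1],[6,0.1,0.2,0,0,0,1],[8.5,0.1,0.2,0,0,0,1],[8.5,0.1,0.2,0,0,0,0.5],[8.5,0.1,0.2,0,0,0,0],[8.5,0.1,0.2,0,0,0,0],[8.5,0.1,0.2,0,0,0,0],[8.5,0.1,0.2,0,0,0,0],[8.5,0.1,0.2,0,0,0,0],[8.5,0.1,0.2,0,0,0,0]]
  grip_force: 40

```text
clock: 3.2
position: [0.4547, 0.3382, 0.1335]
tool_rot: [-2.11, 1.567, 2.645]
force: [-0.6, -1.0, 9.3]
grip_width: 0.0078
```

Run:
```python
from h import *
stat()
```

```text
t 3.2 p [0.4547 0.3382 0.1335] w 0.0078 F [-0.5722 -1.0259  9.2837]
R cols [-0.0036  0.9991  0.0427  0.002   0.0427 -0.9991 -1.     -0.0035 -0.0021]
q [-0.3587  0.6374 -0.5426  1.8345  0.4401  0.7931 -1.0867]
```

Call:
step_arm:
  targets:
    - [[-1.5,0,0,0,0,0,0],[-3.5,0,0,0,0,0,0],[-6,0,0,0,0,0,0],[-9,0,0,0,0,0,0],[-11,0,0,0,0,0,0],[-11,0,0,0,0,0,0]]

```text
clock: 3.8
position: [0.4558, 0.3387, 0.247]
tool_rot: [3.101, 1.566, 1.572]
force: [0.7, 0.3, -2.0]
grip_width: 0.0076
```

Run:
```python
from h import *
stat()
for n in ["scene"]:
    im=eyes.grab_frame(n)[:,:,::-1]; cv2.imwrite(f"pics/{n}2.png",im)
    x,y,w,h=(380,200,130,200)
    cv2.imwrite(f"pics/{n}2c.png",cv2.resize(cv2.convertScaleAbs(im[y:y+h,x:x+w],alpha=1.5),None,fx=3,fy=3,interpolation=cv2.INTER_CUBIC))
```

```text
t 3.8 p [0.4558 0.3387 0.247 ] w 0.0076 F [ 0.7248  0.2608 -1.9848]
R cols [-0.      0.9991  0.0426  0.0046  0.0426 -0.9991 -1.      0.0002 -0.0046]
q [-0.3015  0.4948 -0.6142  1.7402  0.3261  1.0072 -0.9921]
```

View pics/scene2c.png

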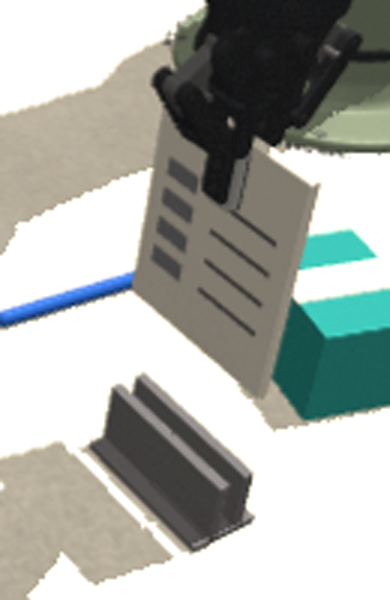

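```bash
cat > pl.py <<'E'
from h import *
ct=(.5845,.1201,-.1246)
def pose(th,dx,dz,L=127.5,yo=3.6):
    ex=-40-75*np.tan(th)-4*np.cos(th)+dx; z=4*np.sin(th)+dz
    P=tf(ct,(ex+L*np.sin(th),yo,z+L*np.cos(th)))[0]
    ax=(-np.sin(ct[2]),np.cos(ct[2]),0)
    return P,down(ct[2],th,ax)
E
python3 - <<'E'
from pl import *
for a in [(.22,-25,60),(.22,-12,25),(.22,-8,0)]: P,R=pose(*a); print(P,row(P,R))
E
```

```text
[0.5275 0.1309 0.1853] [5.909, 6.335, 21.039, 0.167, 0.015, -0.218]
[0.5404 0.1292 0.1503] [9.406, 7.621, 21.266, 0.167, 0.015, -0.218]
[0.5444 0.1287 0.1253] [11.905, 8.019, 21.341, 0.167, 0.015, -0.218]
```

Call:
step_arm:
  targets:
    - [[0,1,4,0.03,0,-0.03,0],[0,2,8,0.06,0,-0.07,0],[1,3.5,12,0.1,0,-0.12,0],[2,5,16,0.14,0.01,-0.17,0],[4,6.3,20,0.167,0.015,-0.218,0],[5.9,6.3,21,0.167,0.015,-0.218,0],[5.9,6.3,21,0.167,0.015,-0.218,0],[5.9,6.3,21,0.167,0.015,-0.218,0]]

```text
clock: 4.65
position: [0.5266, 0.1322, 0.1854]
tool_rot: [-1.572, 1.349, 3.017]
force: [-0.4, 1.1, -1.2]
grip_width: 0.0075
```

Run:
```python
from pl import *
stat()
for a in [(.22,-12,25),(.22,-8,3),(.22,-8,-2)]: P,R=pose(*a); print(P,row(P,R))
for n in ["scene","top"]:
    im=eyes.grab_frame(n)[:,:,::-1]; cv2.imwrite(f"pics/{n}3.png",im)
    x,y,w,h=(280,160,140,180) if n=="scene" else (180,150,160,130)
    cv2.imwrite(f"pics/{n}3c.png",cv2.resize(cv2.convertScaleAbs(im[y:y+h,x:x+w],alpha=1.5),None,fx=3.3,fy=3.3,interpolation=cv2.INTER_CUBIC))
```

```text
t 4.65 p [0.5266 0.1322 0.1854] w 0.0075 F [-0.3711  1.0547 -1.1892]
R cols [-0.2178  0.9681 -0.1235  0.0273 -0.1205 -0.9923 -0.9756 -0.2195 -0.0002]
q [ 0.067   0.6283 -0.5467  1.7008  0.2217  1.0916 -0.6673]
[0.5404 0.1292 0.1503] [3.112, 2.147, 0.118, 0.001, -0.0, 0.001]
[0.5444 0.1287 0.1283] [5.171, 3.02, 0.119, 0.001, -0.0, 0.001]
[0.5444 0.1287 0.1233] [5.659, 3.13, 0.119, 0.001, -0.0, 0.001]
```

View pics/scene3c.png

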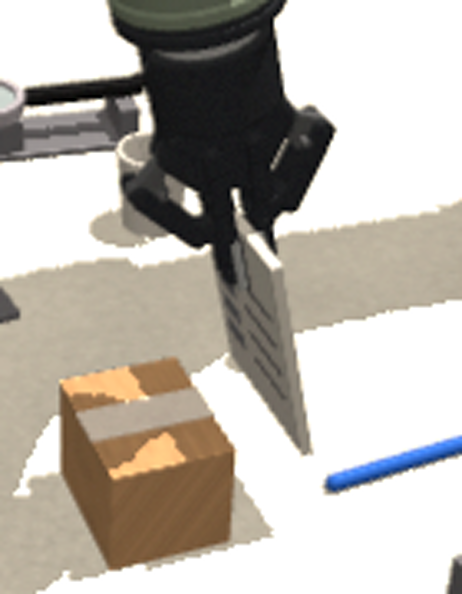

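View pics/top3c.png

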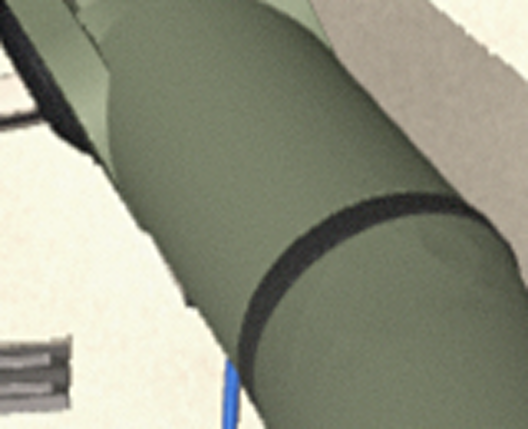

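Call:
step_arm:
  targets:
    - [[1.5,1.1,0.1,0,0,0,0],[3.1,2.1,0.1,0,0,0,0],[4.2,2.6,0.1,0,0,0,0],[4.9,2.9,0.1,0,0,0,0],[5.2,3.0,0.1,0,0,0,0],[5.2,3.0,0.1,0,0,0,0]]

```text
clock: 5.35
position: [0.5445, 0.1299, 0.1289]
tool_rot: [-1.574, 1.351, 3.016]
force: [-0.1, -0.5, -1.5]
grip_width: 0.0076
```

Run:
```python
from pl import *
stat()
for a in [(.22,-8,0),(.22,-8,-3),(.22,0,-1)]: P,R=pose(*a); print(P,row(P,R))
for n in ["scene"]:
    im=eyes.grab_frame(n)[:,:,::-1]; cv2.imwrite(f"pics/{n}4.png",im)
    x,y,w,h=(280,200,120,150)
    cv2.imwrite(f"pics/{n}4c.png",cv2.resize(cv2.convertScaleAbs(im[y:y+h,x:x+w],alpha=1.5),None,fx=4,fy=4,interpolation=cv2.INTER_CUBIC))
```

```text
t 5.35 p [0.5445 0.1299 0.1289] w 0.0076 F [-0.1116 -0.4764 -1.4924]
R cols [-0.2162  0.9687 -0.122   0.0273 -0.119  -0.9925 -0.976  -0.2179 -0.0007]
q [ 0.0505  0.7229 -0.5168  1.6901  0.2675  1.0135 -0.6741]
[0.5444 0.1287 0.1253] [0.35, 0.083, 0.118, 0.002, -0.0, -0.0]
[0.5444 0.1287 0.1223] [0.643, 0.148, 0.118, 0.002, -0.0, -0.0]
[0.5524 0.1278 0.1243] [0.274, 0.885, 0.12, 0.002, -0.0, -0.0]
```

View pics/scene4c.png

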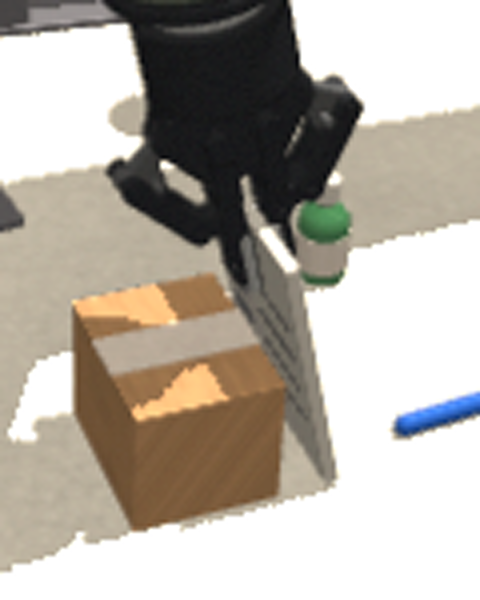

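Call:
step_arm:
  targets:
    - [[0.15,0.05,0,0,0,0,0],[0.3,0.1,0,0,0,0,0],[0.4,0.1,0,0,0,0,0]]

```text
clock: 5.7
position: [0.5449, 0.1298, 0.1253]
tool_rot: [-1.575, 1.352, 3.015]
force: [0.7, -0.2, 2.5]
grip_width: 0.0081
```

Run:
```python
from pl import *
stat()
for a in [(.22,-8,-3),(.22,0,-1)]: P,R=pose(*a); print(P,row(P,R))
```

```text
t 5.7 p [0.5449 0.1298 0.1253] w 0.0081 F [ 0.7302 -0.1866  2.5354]
R cols [-0.2152  0.9689 -0.1223  0.0274 -0.1192 -0.9925 -0.9762 -0.217  -0.0009]
q [ 0.0494  0.7277 -0.515   1.6917  0.2704  1.0065 -0.6755]
[0.5444 0.1287 0.1223] [0.301, 0.032, 0.115, 0.002, -0.0, -0.001]
[0.5524 0.1278 0.1243] [-0.068, 0.769, 0.116, 0.002, -0.0, -0.001]
```

Call:
step_arm:
  targets:
    - [[-0.05,0.25,0,0,0,0,0],[-0.1,0.5,0,0,0,0,0],[-0.1,0.5,0,0,0,0,0]]

```text
clock: 6.0
position: [0.5503, 0.1292, 0.1253]
tool_rot: [-1.575, 1.352, 3.014]
force: [-0.6, 0.1, 3.0]
grip_width: 0.0078
```

Call:
step_arm:
  targets:
    - [[-0.03,0.15,0,0,0,0,0],[-0.06,0.3,0,0,0,0,0]]

```text
clock: 6.2
position: [0.5527, 0.129, 0.1252]
tool_rot: [-1.574, 1.351, 3.016]
force: [-9.6, 1.5, 5.2]
grip_width: 0.0074
```

Run:
```python
from pl import *
stat()
im=eyes.grab_frame("scene")[:,:,::-1]
x,y,w,h=(280,200,120,150)
cv2.imwrite(f"pics/scene5c.png",cv2.resize(cv2.convertScaleAbs(im[y:y+h,x:x+w],alpha=1.5),None,fx=4,fy=4,interpolation=cv2.INTER_CUBIC))
```

```text
t 6.2 p [0.5527 0.129  0.1252] w 0.0074 F [-9.5884  1.4859  5.183 ]
R cols [-0.2168  0.9685 -0.1225  0.0275 -0.1194 -0.9925 -0.9758 -0.2185 -0.0007]
q [ 0.0495  0.7381 -0.5126  1.6694  0.2714  1.0201 -0.6688]
```

View pics/scene5c.png

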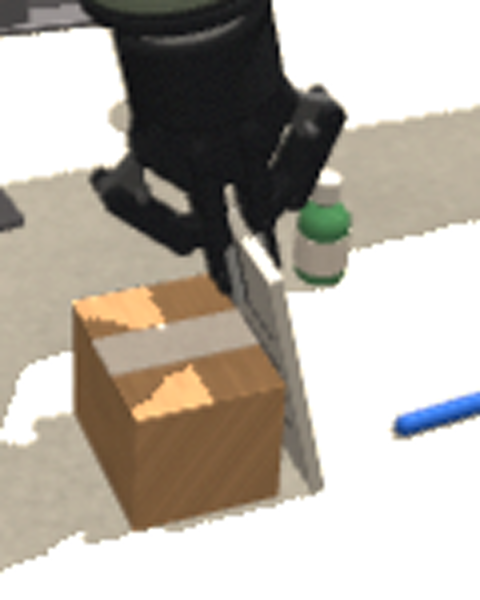

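Call:
step_arm:
  targets:
    - [[0,-0.05,0,0,0,0,0.1],[0,-0.05,0,0,0,0,0.25],[0,-0.05,0,0,0,0,0.4],[0,-0.05,0,0,0,0,0.5],[0,-0.05,0,0,0,0,0.5]]

```text
clock: 6.75
position: [0.5522, 0.1291, 0.1253]
tool_rot: [-1.574, 1.35, 3.016]
force: [-0.4, -0.7, -0.1]
grip_width: 0.0427
```

Run:
```python
from pl import *
stat()
im=eyes.grab_frame("scene")[:,:,::-1]
x,y,w,h=(280,200,120,150)
cv2.imwrite(f"pics/scene6c.png",cv2.resize(cv2.convertScaleAbs(im[y:y+h,x:x+w],alpha=1.5),None,fx=4,fy=4,interpolation=cv2.INTER_CUBIC))
```

```text
t 6.75 p [0.5522 0.1291 0.1253] w 0.0427 F [-0.3789 -0.7297 -0.1318]
R cols [-0.2171  0.9684 -0.1225  0.0275 -0.1194 -0.9925 -0.9758 -0.2188 -0.0007]
q [ 0.0496  0.7375 -0.5129  1.6703  0.271   1.02   -0.6691]
```

View pics/scene6c.png

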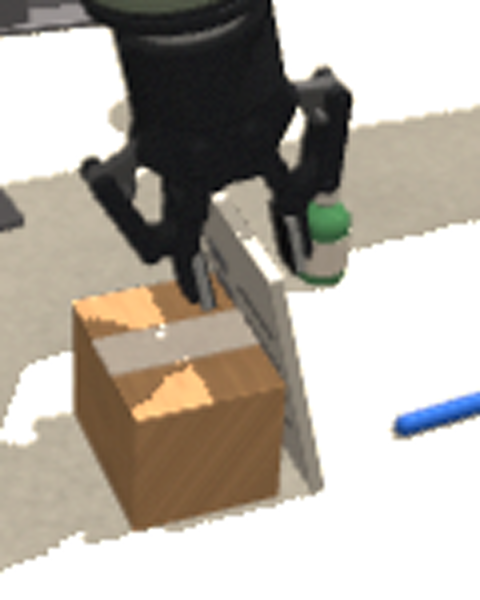

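Call:
step_arm:
  targets:
    - [[-2,0,0,0,0,0,0.55],[-5,0,0,0,0,0,0.55],[-9,0,0,0,0,0,0.55],[-13,0,0,0,0,0,0.55],[-13,0,0,0,0,0,0.55]]

```text
clock: 7.3
position: [0.5828, 0.126, 0.2569]
tool_rot: [-1.586, 1.357, 3.003]
force: [0.3, -0.2, -0.1]
grip_width: 0.0468
```

Run:
```python
from pl import *
stat()
g=(.4174,-.3418); ps=-.2123-np.pi/2
for P in [(.53,-.05,.25),(.46,-.25,.25),(*g,.2),(*g,.12)]: print(row(P,down(ps)))
print(row((.53,-.05,.25),down(-.7)),row((.5,-.15,.25),down(-1.2)))
for n in ["scene","top"]:
    im=eyes.grab_frame(n)[:,:,::-1]; cv2.imwrite(f"pics/{n}7.png",im)
    x,y,w,h=(280,200,120,150) if n=="scene" else (200,150,160,120)
    cv2.imwrite(f"pics/{n}7c.png",cv2.resize(cv2.convertScaleAbs(im[y:y+h,x:x+w],alpha=1.5),None,fx=4,fy=4,interpolation=cv2.INTER_CUBIC))
```

```text
t 7.3 p [0.5828 0.126  0.2569] w 0.0468 F [ 0.2883 -0.17   -0.1185]
R cols [-0.2103  0.9698 -0.1233  0.0293 -0.1198 -0.9924 -0.9772 -0.2123 -0.0032]
q [ 0.0717  0.6256 -0.5433  1.4895  0.2042  1.2926 -0.6109]
[1.271, -2.865, 18.117, 1.653, 0.175, 0.165]
[2.157, -7.257, 38.827, 1.653, 0.175, 0.165]
[7.671, -9.227, 48.479, 1.653, 0.175, 0.165]
[15.488, -7.529, 48.504, 1.653, 0.175, 0.165]
[1.271, -2.865, 18.117, 0.574, 0.059, 0.209] [1.609, -4.576, 28.411, 1.072, 0.112, 0.195]
```

View pics/scene7c.png

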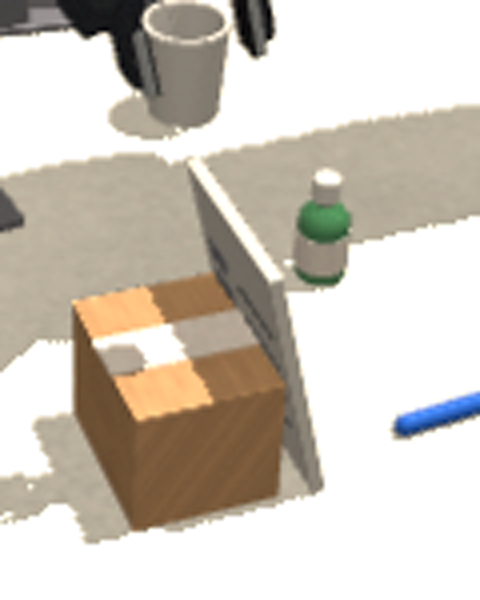

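The board stands free and leans on the carton. I'll go to the lens handle next.

Call:
step_arm:
  targets:
    - [[0.3,-0.8,5,0.14,0.02,0.21,0.55],[0.7,-1.6,10,0.28,0.04,0.21,0.55],[1.1,-2.5,15,0.42,0.05,0.21,0.55],[1.3,-3.2,20,0.57,0.06,0.21,0.55],[1.5,-4,25,0.72,0.08,0.21,0.55],[1.7,-5,29,0.88,0.1,0.2,0.55],[1.9,-6,34,1.07,0.11,0.195,0.55],[2.2,-7.2,39,1.25,0.13,0.19,0.55],[3,-8,43,1.4,0.15,0.18,0.55],[4,-8.5,47,1.55,0.165,0.17,0.55]]

```text
clock: 8.4
position: [0.4303, -0.3315, 0.231]
tool_rot: [0.092, 1.565, -3.027]
force: [0.3, 0.4, 0.6]
grip_width: 0.0469
```

Run:
```python
from pl import *
stat()
g=(.4174,-.3418); ps=-.2123-np.pi/2
for P in [(.46,-.25,.25),(*g,.2),(*g,.12)]: print(row(P,down(ps)))
```

```text
t 8.4 p [ 0.4303 -0.3315  0.231 ] w 0.0469 F [0.271  0.397  0.6273]
R cols [-0.0058  0.0224 -0.9997 -0.0007 -0.9997 -0.0224 -1.      0.0005  0.0058]
q [ 0.6284  0.4218 -0.1108  1.8338  0.0626  0.894  -1.0606]
[-1.925, -8.079, -3.14, 0.235, 0.006, -0.001]
[3.106, 1.0, 1.296, 0.235, 0.006, -0.001]
[11.105, 0.996, 1.249, 0.235, 0.006, -0.001]
```

Call:
step_arm:
  targets:
    - [[2,1,1.3,0.14,0,0,0.55],[5,1,1.3,0.235,0,0,0.55],[9,1,1.3,0.235,0,0,0.55],[11,1,1.2,0.235,0.006,0,0.55],[11,1,1.2,0.235,0.006,0,0.55]]

```text
clock: 8.9
position: [0.416, -0.3405, 0.1179]
tool_rot: [-0.204, 1.566, 2.725]
force: [-0.9, 0.4, 0.8]
grip_width: 0.0472
```

Run:
```python
from pl import *
stat()
g=(.4174,-.3418); ps=-.2123-np.pi/2
for P in [(*g,.047)]: print(row(P,down(ps)))
for n in ["scene","top"]:
    im=eyes.grab_frame(n)[:,:,::-1]
    x,y,w,h=(240,130,130,100) if n=="scene" else (400,200,120,120)
    cv2.imwrite(f"pics/{n}8c.png",cv2.resize(cv2.convertScaleAbs(im[y:y+h,x:x+w],alpha=2),None,fx=4.5,fy=4.5,interpolation=cv2.INTER_CUBIC))
```

```text
t 8.9 p [ 0.416  -0.3405  0.1179] w 0.0472 F [-0.8738  0.4187  0.7854]
R cols [-0.0048 -0.2108 -0.9775  0.0021 -0.9775  0.2108 -1.     -0.0011  0.0052]
q [ 0.6125  0.5763 -0.0509  1.9353  0.048   0.6363 -1.2522]
[7.086, 0.105, -0.199, -0.0, 0.005, 0.001]
```

View pics/scene8c.png

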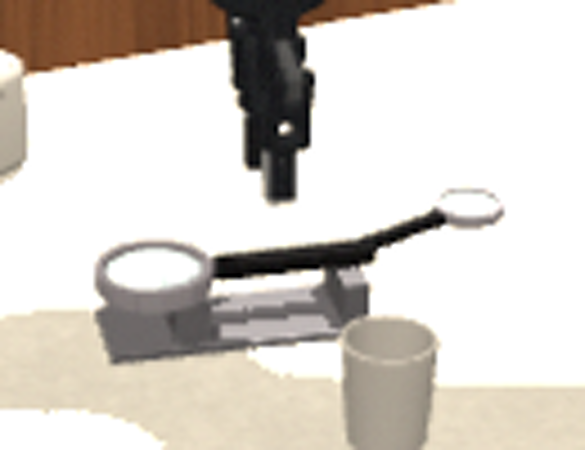

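View pics/top8c.png

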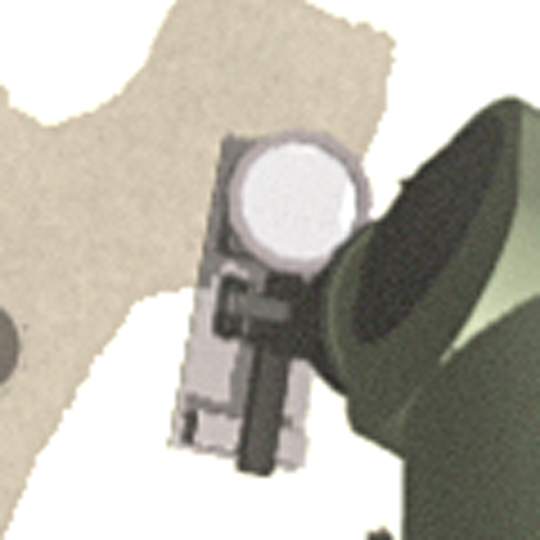

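Call:
step_arm:
  targets:
    - [[3,0.1,-0.2,0,0.005,0,0.55],[5.5,0.1,-0.2,0,0.005,0,0.55],[7.1,0.1,-0.2,0,0.005,0,0.55],[7.1,0.1,-0.2,0,0.005,0,0.55]]

```text
clock: 9.4
position: [0.419, -0.3429, 0.0496]
tool_rot: [3.01, 1.568, -0.344]
force: [0.1, -0.4, 1.1]
grip_width: 0.0473
```

Run:
```python
from pl import *
stat()
for n in ["scene"]:
    im=eyes.grab_frame(n)[:,:,::-1]
    x,y,w,h=(240,130,130,100)
    cv2.imwrite(f"pics/{n}9c.png",cv2.resize(cv2.convertScaleAbs(im[y:y+h,x:x+w],alpha=2),None,fx=4.5,fy=4.5,interpolation=cv2.INTER_CUBIC))
```

```text
t 9.4 p [ 0.419  -0.3429  0.0496] w 0.0473 F [ 0.0632 -0.4361  1.1087]
R cols [ 0.0027 -0.2108 -0.9775 -0.001  -0.9775  0.2108 -1.      0.0004 -0.0029]
q [ 0.6096  0.6951 -0.0453  1.9548  0.0602  0.4902 -1.2614]
```

View pics/scene9c.png

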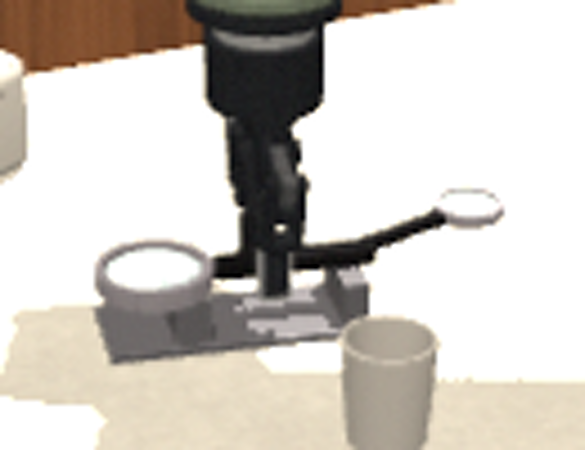

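Call:
step_arm:
  targets:
    - [[0.2,-0.1,0,0,0,0,0.4],[0.2,-0.1,0,0,0,0,0.25],[0.2,-0.1,0,0,0,0,0.1],[0.2,-0.1,0,0,0,0,0],[0.2,-0.1,0,0,0,0,0],[0.2,-0.1,0,0,0,0,0],[0.2,-0.1,0,0,0,0,0]]
  grip_force: 60

```text
clock: 10.15
position: [0.4202, -0.3426, 0.0499]
tool_rot: [2.876, 1.565, -0.478]
force: [-1.6, 2.3, 11.8]
grip_width: 0.0168
```

Run:
```python
from pl import *
stat()
```

```text
t 10.15 p [ 0.4202 -0.3426  0.0499] w 0.0168 F [-1.6483  2.2641 11.83  ]
R cols [ 0.0052 -0.2108 -0.9775 -0.0027 -0.9775  0.2108 -1.      0.0015 -0.0056]
q [ 0.6076  0.6943 -0.0449  1.9552  0.0602  0.4876 -1.2631]
```

Call:
step_arm:
  targets:
    - [[-1,0,0,0,0,0,0],[-3,0,0,0,0,0,0],[-6,0,0,0,0,0,0],[-9,0,0,0,0,0,0],[-11,0,0,0,0,0,0],[-11,0,0,0,0,0,0]]

```text
clock: 10.75
position: [0.4205, -0.3431, 0.1634]
tool_rot: [2.812, 1.56, -0.542]
force: [-0.7, 0.5, -2.0]
grip_width: 0.0168
```

Run:
```python
from pl import *
stat()
for n in ["scene","top"]:
    im=eyes.grab_frame(n)[:,:,::-1]
    x,y,w,h=(220,100,150,110) if n=="scene" else (400,180,120,120)
    cv2.imwrite(f"pics/{n}10c.png",cv2.resize(cv2.convertScaleAbs(im[y:y+h,x:x+w],alpha=2),None,fx=4.5,fy=4.5,interpolation=cv2.INTER_CUBIC))
```

```text
t 10.75 p [ 0.4205 -0.3431  0.1634] w 0.0168 F [-0.651   0.4786 -1.9642]
R cols [ 0.0092 -0.2111 -0.9774 -0.0056 -0.9774  0.2111 -0.9999  0.0035 -0.0102]
q [ 0.6161  0.5057 -0.0549  1.9068  0.0399  0.7194 -1.2453]
```

View pics/scene10c.png

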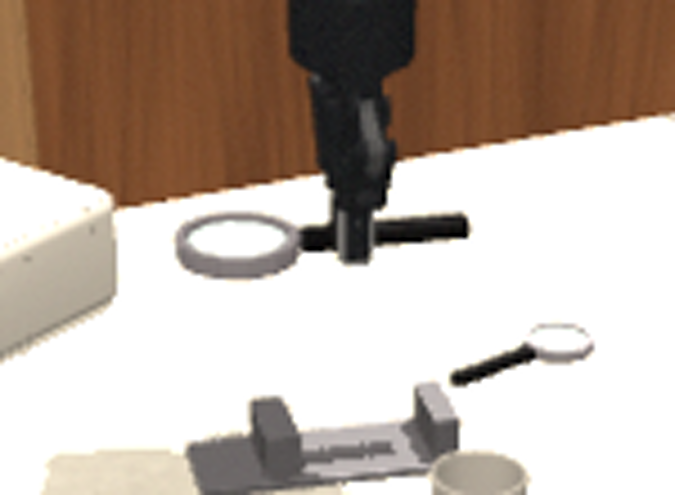

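View pics/top10c.png

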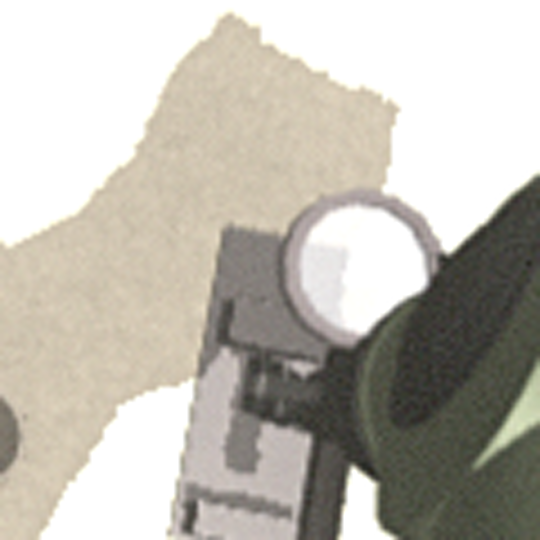

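```bash
cat >> h.py <<'E'
def tri(us,ut):
    from scipy.optimize import least_squares
    return least_squares(lambda P:np.r_[proj("scene",P)[0]-us,proj("top",P)[0]-ut],(.6,-.2,.1))
E
python3 - <<'E'
from pl import *
T=lambda ox,oy,f:(lambda x,y:np.array([ox+(x+.5)/f-.5,oy+(y+.5)/f-.5]))
a=T(220,100,4.5)(239,241);b=T(400,180,4.5)(361,266)
r=tri(a,b);print("lens top ctr",r.x,r.fun)
c2=T(340,110,5);c5=T(190,170,4.5)
r2=tri(c5(166,240),c2(190,224));print("tip",r2.x,r2.fun)
p,R,s=cur();print("pred", p+[-.0028+.075*np.cos(.2127),.0008-.075*np.sin(.2127),-.0069+.007])
# tool axes vs loupe: handle fwd = z_tool*-1?
print("rel in tool",R.inv().apply(r.x-[0,0,.007]-p))
# level R, yaw -.1
for z in(.16,.12):
  Rt=down(-.1-np.pi/2)
  f=np.array([np.cos(.1),-np.sin(.1)]);w=np.array([.6381,-.1468])
  g=w-.075*f+np.array([.0028,-.0008])
  print(row((*g,z),Rt), g)
E
```

```text
lens top ctr [ 0.4908 -0.3553  0.1622] [-0.1849 -0.0408 -0.066   0.1328]
tip [ 0.697  -0.1477  0.1072] [-0.0665 -0.0172 -0.0282  0.0623]
pred [ 0.4901 -0.3573  0.1606]
rel in tool [ 0.0058 -0.0023 -0.0723]
[0.073, -22.858, -10.077, -0.112, -0.006, -0.002] [ 0.5663 -0.1401]
[4.073, -22.866, -10.051, -0.112, -0.006, -0.002] [ 0.5663 -0.1401]
```

Call:
step_arm:
  targets:
    - [[0,-4,-1.8,-0.02,0,0,0],[0,-8,-3.6,-0.04,0,0,0],[0,-12,-5.4,-0.06,0,0,0],[0,-16,-7.1,-0.08,0,0,0],[0,-19,-8.4,-0.1,0,0,0],[0,-21,-9.3,-0.11,-0.006,0,0],[0,-22.2,-9.8,-0.112,-0.006,0,0],[0,-22.8,-10,-0.112,-0.006,0,0],[0,-22.8,-10,-0.112,-0.006,0,0]]

```text
clock: 11.75
position: [0.5651, -0.1406, 0.1603]
tool_rot: [1.372, 1.568, -1.87]
force: [0.3, 0.5, -1.7]
grip_width: 0.0169
```

Run:
```python
from pl import *
stat()
print(row((.5663,-.1401,.114),down(-.1-np.pi/2)))
```

```text
t 11.75 p [ 0.5651 -0.1406  0.1603] w 0.0169 F [ 0.3317  0.4953 -1.729 ]
R cols [-0.0007 -0.1004 -0.9949 -0.0024 -0.9949  0.1004 -1.      0.0024  0.0005]
q [ 0.2028  0.5683 -0.0876  1.7953  0.0704  0.7813 -1.5925]
[4.625, -0.07, -0.122, -0.001, 0.0, -0.002]
```

Call:
step_arm:
  targets:
    - [[1.5,-0.05,-0.1,0,0,0,0],[3,-0.05,-0.1,0,0,0,0],[4,-0.05,-0.1,0,0,0,0],[4.6,-0.05,-0.1,0,0,0,0],[4.6,-0.05,-0.1,0,0,0,0],[4.6,-0.05,-0.1,0,0,0,0]]

```text
clock: 12.35
position: [0.5661, -0.1405, 0.1144]
tool_rot: [1.459, 1.568, -1.784]
force: [1.1, -0.7, -1.0]
grip_width: 0.0166
```

Run:
```python
from pl import *
stat()
for n in ["scene","top"]:
    im=eyes.grab_frame(n)[:,:,::-1]; cv2.imwrite(f"pics/{n}11.png",im)
    x,y,w,h=(190,170,130,110) if n=="scene" else (330,110,110,120)
    cv2.imwrite(f"pics/{n}11c.png",cv2.resize(cv2.convertScaleAbs(im[y:y+h,x:x+w],alpha=1.6),None,fx=5,fy=5,interpolation=cv2.INTER_CUBIC))
```

```text
t 12.35 p [ 0.5661 -0.1405  0.1144] w 0.0166 F [ 1.1367 -0.6624 -1.0052]
R cols [-0.0005 -0.1008 -0.9949 -0.0024 -0.9949  0.1008 -1.      0.0025  0.0003]
q [ 0.1988  0.6356 -0.083   1.819   0.0813  0.6905 -1.6025]
```

View pics/scene11c.png

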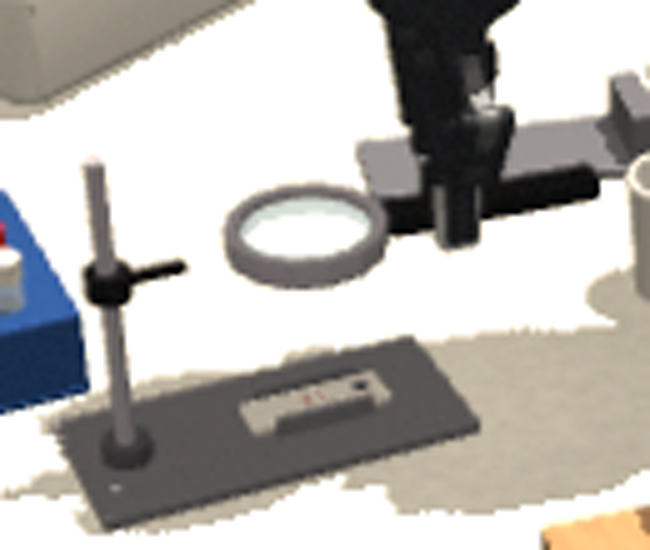

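View pics/top11c.png

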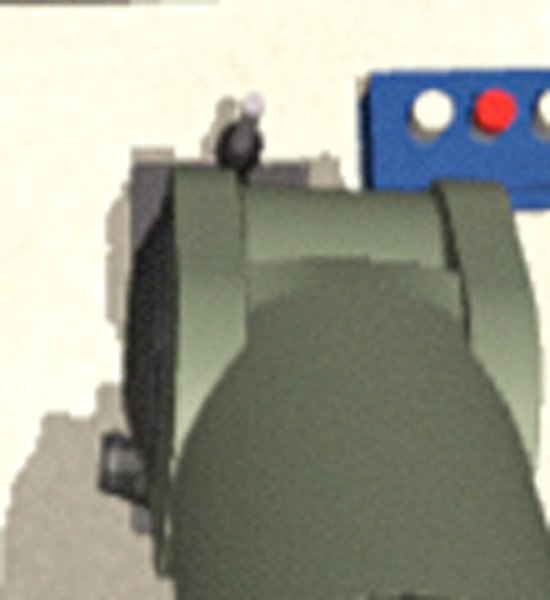

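View pics/scene11.png

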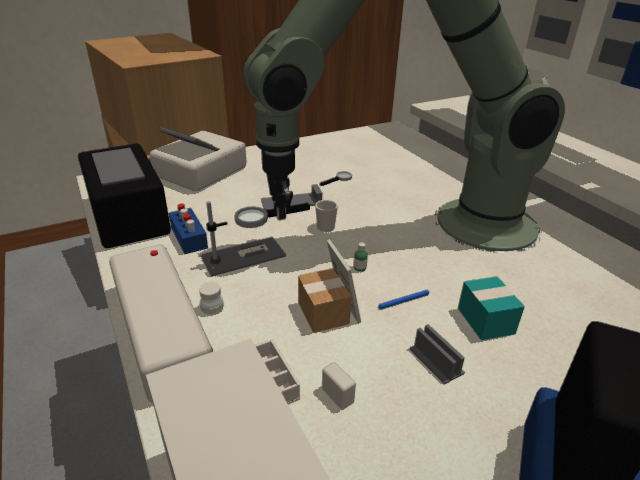

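Run:
```python
from pl import *
im=cv2.imread("pics/scene11.png");x,y,w,h=(190,170,130,110);f=6
c=cv2.resize(cv2.convertScaleAbs(im[y:y+h,x:x+w],alpha=1.6),None,fx=f,fy=f,interpolation=cv2.INTER_CUBIC)
p,R,s=cur();M=R.as_matrix();fw=-M[:,2];lf=M[:,1]*-1;up=-M[:,0]
L0=p+M@np.array([.0058,-.0023,-.0723]); L1=p+M@np.array([.0069,-.001,-.0722])
print(L0,L1)
t=np.linspace(0,2*np.pi,60)
def dr(P,col):
    q=((proj("scene",P)-[x,y]+.5)*f).astype(int)
    for a in q: cv2.circle(c,tuple(map(int,a)),1,col,-1)
for L,col in((L1,(0,0,255)),):
  for dz in(.007,-.007): dr(L+.038*(np.outer(np.cos(t),fw)+np.outer(np.sin(t),lf))+dz*up,col)
  dr(L-.147*fw+np.array([[0,0,.007],[0,0,-.007]]),col)
  dr(np.array([[.6381,-.1468,.014],[.6381+.058,-.1468-.001,.107]]),(0,200,0))
cv2.imwrite("pics/ov.png",c)
```

```text
[ 0.6385 -0.1454  0.109 ] [ 0.6383 -0.1467  0.1079]
```

View pics/ov.png

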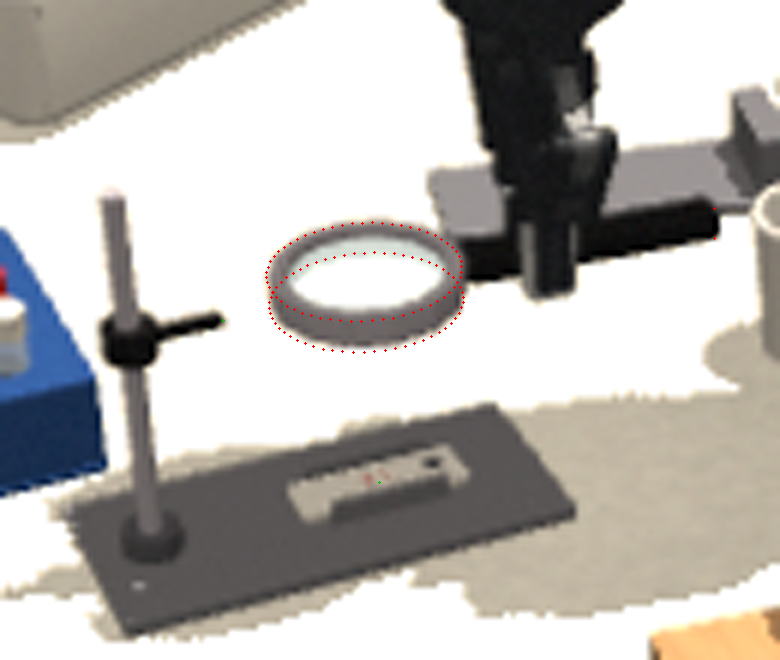

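Call:
step_arm:
  targets:
    - [[0.15,0,0,0,0,0,0],[0.15,0,0,0,0,0,0],[0.15,0,0,0,0,0,0],[0.15,0,0,0,0,0,0],[0.15,0,0,0,0,0,0],[0.15,0,0,0,0,0,0]]

```text
clock: 13.05
position: [0.5663, -0.1404, 0.1133]
tool_rot: [1.714, 1.568, -1.529]
force: [0.4, 0.9, -1.4]
grip_width: 0.0167
```

Run:
```python
from pl import *
stat(); p,R,s=cur();print(s["qd"])
im=eyes.grab_frame("scene")[:,:,::-1]
a=im[170:280,190:320];b=im[220:340,280:400]
cv2.imwrite("pics/fin.png",np.hstack([cv2.resize(cv2.convertScaleAbs(k,alpha=1.6),(390,360),interpolation=cv2.INTER_CUBIC) for k in(a,b)]))
```

```text
t 13.05 p [ 0.5663 -0.1404  0.1133] w 0.0167 F [ 0.4355  0.8984 -1.3934]
R cols [ 0.0001 -0.1006 -0.9949 -0.0025 -0.9949  0.1006 -1.      0.0025 -0.0004]
q [ 0.1984  0.6373 -0.0829  1.8196  0.0816  0.6876 -1.6029]
[ 0.0003 -0.0006 -0.001   0.001   0.0011 -0.0002  0.0021]
```

View pics/fin.png

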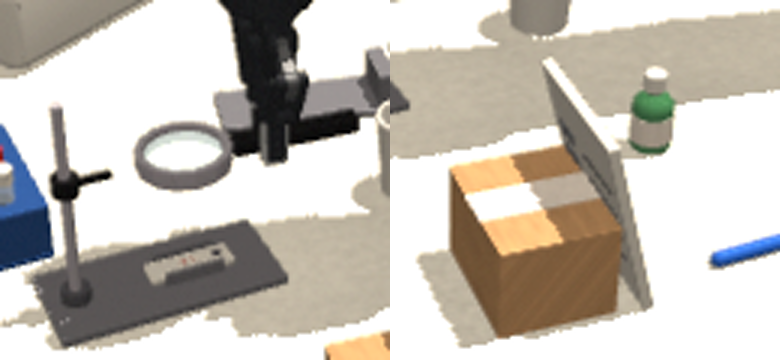

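The lens is level and still over the cassette, clear of the pointer tip, and the board still leans on the carton. I'm handing in the job.

```bash
python3 -c "
from workcell import bot
print(bot.job_done())"
```

```text
the job is handed in; nothing more can be done
None
```

I handed the job in at about 13 s of the 54 s allowed. The board is released and leaning against the robot side of the carton, and the arm is holding the larger lens over the cassette window. No verdict was reported.

- **Board:** I lifted it out of the rack, tilted it back by about 0.22 rad (12.6°), square to the carton, and set it on the table. I slid it in until the tool felt about 10 N from the carton, then let go. The last picture shows it still leaning there; I did not measure its angle or centring again after release.
- **Lens:** My estimate puts it within about 2 mm of the window's centre, at a height of about 0.107 m. I measured the pointer tip at about 0.107 m. In the last checks the lens was level and still, and it looked clear of everything else.
- **Other objects:** In the last pictures the pointer and the bystanders I could see looked unmoved. I did not measure them again.
- **Disagreement:** One estimate of the lens's final height came from the robot's pose and my grasp estimate, the other from the camera fit. They differed by 1–2 mm, inside the 8 mm allowed. The arm hid the lens from the top camera at the end, so I checked its final position with the scene camera and the robot's pose only.

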